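Take the caddy off its hook, set it in the tray and load the oil bottle

ROBOT

A 6-joint arm with a two-finger parallel gripper is mounted at the origin on a cart in front of the work surface, level with it; the furniture and walls round the work are solid. World frame = base frame: x ahead of the robot, y to its left, z up, the work surface at z = 0. Lengths are in mm, angles in rad, forces in N, time in s.
With the tool pointing down it reaches from about 250 to 775 mm from the base axis. Payload 4 kg.
Tool frame: the origin (TCP) lies midway between the tips of the shut fingers; the grasp point (between the pads) lies 19 mm behind it; z points along the fingers, y is the line along which they close (so a half turn about z gives the same grasp; the last joint's range is limited). The gripper opens to 94 mm and grips with 3 to 60 N. Pads are 16 mm wide; open, the fingers measure 119 mm over their backs; the gripper's body (75 mm by 177 mm) begins 78 mm behind the grasp point.
Start: joints at [-1.442, 0.087, 1.371, -0, 1.684, -0.103], TCP at [126.347, -535.31, 205.506] pointing down, gripper open.
Joint ranges: [-3.1, 3.1], [-0.76, 2.03], [0.27, 2.55], [-1.08, 4.22], [0.17, 2.65], [-2.57, 2.57]. Speed limits (rad/s): [2.79, 2.79, 3.14, 3.14, 3.14, 3.14].

INTERFACE

Orientations are given as [roll, pitch, yaw] about the fixed x, y, z axes, in that order (R = Rz(yaw) Ry(pitch) Rx(roll)).
In Python, from cell import get_obs, eyes, ticket gives the robot as it stands.
- The arm moves only by the tool send_rows, never from a script. Its argument "targets" is a list of rows, each a list of 7 numbers: the turn, a rotation vector about the tool's x, y, z scaled (see below), then the shift along the tool's x, y, z scaled (see below), then the opening, from 0 (shut) to 1 (fully open). In form: [[ax, ay, az, x, y, z, jaw], ...]. A call has 1 to 8 rows; each row is the pose to reach, as a shift and turn from the pose commanded when the call began, along the tool's axes at that moment; what a row does not reach only later rows make up. The controller multiplies each number of a shift by 0.4 m and each number of a turn by 45 degrees. A row lasts 1/12 s, in which the tool goes at most 41.7 mm and 7.16 degrees, less where a joint would pass 70% of its speed; a pose out of reach is approached as far as the arm can. A call with a number of a shift or a turn outside -1 to 1 is refused whole. A call with a gripper value outside its range is refused whole. The fingers move at their own pace and stop on an object; "newtons" is the grip in N (left out, the last holds). Time passes only in rows, so rows that repeat a pose let the fingers close. It gives the time, the measured TCP pose, the force, the opening and the grip force at its end, in the units of the state.
- get_obs(): the state, without advancing time (a new reading comes with each control period).
- eyes.capture(name): name is "side" or "top"; returns (picture, depth): 384x512x3 uint8, blue, green, red; 384x512 float32, mm along the optical axis (not along the pixel's ray), 0 where there is no reading.
- eyes.camera_info(name): a dict with "fx", "fy", "cx", "cy" (pixels), "k1" (the pictures are not rectified: a ray, as slopes to the right and down, at radius r is drawn at 1 + k1 r^2 times it, then the intrinsics apply), "rvec" (rotation vector, rad) and "tvec" (3), from world to camera coordinates, as OpenCV has them. Camera axes: x right, y down, z forward; pixel columns grow to the right and rows downward; lengths in mm; the calibration is good to about 2 mm. A picture is of the moment at which its call begins. camera_info takes no time and is no camera call.
- ticket.sign_off(): hands the job in; it is judged then, once.
The state is a dict: "time_s": time; "qpos": joint angles; "qd": joint speeds; "joint_torque": joint torques, N m; "tcp_pos": TCP position; "orientation": TCP orientation; "contact_force": force on the tool from outside, world axes, zero at the start; "torque": the same for the moment, N m; "finger_gap": finger opening in mm; "grip_force": force on a finger pad.
Only numpy, scipy, OpenCV 4.12 (cv2) and the standard library are available. Lean on these libraries where they do the work, as an engineer would, in place of code of your own. Each camera call takes 0.05 s, during which the arm holds its last target. There are 200 camera calls.

TASK

Take the steel caddy down from the hook stand: lift its handle clear over the upturned tip before drawing it off, without wrenching at the hook, then set it level inside the low-rimmed wooden tray, lengthwise along the tray, and let go. Then stand the small oil bottle (the shorter of the two squeeze bottles in the middle of the bench) upright in either end of the caddy. Drop nothing, and leave the other loose things where they stand.

Things in the scene. Friction and masses are not known exactly. Their poses are not given: they have to be found in the camera images.
- caddy: Grey steel caddy: open tray 100 (own x) x 200 (own y) x 40 mm, walls and floor 3 mm, about 0.45 kg, with an upright handle in the middle, 140 mm high. Ribs 26 mm high at y = +-27 part off an end bay at each end, about 94 (x) x 68 mm (y), centred at y = +-63. Origin: centre of the underside, z up. Starts hanging on the hook, underside 50 mm above the bench, its x along the stand's.
- caddy_eye (a point): Middle of the underside of the handle's top bar, 125 mm above the caddy's underside. The handle (two legs, top bar) is 50 mm wide over its outer faces (along caddy y), 14 mm thick (x), its window 34 mm wide; above the rim the legs' outer faces are free to be pinched along y.
- stand: Fixed hook stand. Origin: on the bench under the hook's seat, z up; the hook opens to its -x. Base plate 190 x 120 x 12 mm (x -60 to +130), post 16 mm thick, 180 mm high, at x = +85; from it a 10 mm round bar runs to -x with its top at 175 mm and turns up at x = -40. It reaches over the caddy's tray through the handle's window.
- hook_tip (a point): Top of the hook's upturned tip, 217 mm above the bench; axes as the stand's. The handle's bar must rise over 42 mm from its seat to pass it; at 75 mm of lift the caddy's rim would strike the hook from below. Drawn then about 110 mm to the stand's -x, the caddy is clear of the hook.
- tray: Fixed low wooden tray, outside 140 (own x) x 240 (own y) mm, rim 8 mm thick and 18 mm high, inside 124 x 224 mm, floor 6 mm above the bench. Origin: centre of its underside on the bench, z up.
- oil_bottle: Small green squeeze bottle of oil with black cap, 49 mm across, 130 mm tall, body straight up to about 100 mm, 0.16 kg. Origin: centre of its underside, z up.
- glue_bottle: Bystander: amber squeeze bottle with yellow cap, 55 mm across, 155 mm tall. Origin: centre of its underside.
- nail_jar: Bystander: glass jar with a lid, 61 mm across, 75 mm tall. Origin: centre of its underside.
- tape_measure: Bystander: tape measure, 35 x 82 x 75 mm, in front. Origin: centre of its underside.
- pliers: Bystander: pliers, 62 x 172 x 13 mm, lying in front. Origin: centre of the underside.
Not all that is in view belongs to the job. What is shaped like the oil_bottle but red is not meant.

How it is judged:
By the outcome, as a careful person would: the job done as asked, in the order asked, and still so for the second after the job is handed in, with the robot touching nothing.
It also fails if it takes over 72 s, if anything falls off the work surface, if the arm or the gripper's body presses on something with over 40 N, if the wrist force passes 120 N, or if a joint passes its speed limit or range.

## Working session

There is one attempt and no reset: what is moved stays moved. The work goes in short steps, Python scripts to look and compute and a tool call to move; the robot and the scene stay as the last step left them, time stands still between calls to the robot, and variables do not carry over. Pictures are saved under pics/ and viewed, at most 15 in all, crops included, and the job is handed in when it is done.

Besides the shell and the picture viewer there is one more tool, called after "Request:" as name(argument=value, ...) on one line, values as JSON. send_rows: Moves the arm, as the interface text tells. Its arguments: {"type":"object","properties":{"targets":{"type":"array","items":{"type":"array","items":{"type":"number","minimum":-1,"maximum":1}}},"newtons":{"type":"number"}},"required":["targets"]}

```bash
mkdir -p pics; ls
python3 - <<'E'
from cell import get_obs, eyes
import cv2,numpy as np
for n in("side","top"):
    p,d=eyes.capture(n); cv2.imwrite(f"pics/{n}0.png",p); np.save(f"pics/{n}0.npy",d)
    print(n,eyes.camera_info(n))
print(get_obs())
E
```

```text
pics
side {'fx': 441.12870958386577, 'fy': 441.12870958386577, 'cx': 261.4621208039669, 'cy': 192.87367573801353, 'k1': -0.11215513239790517, 'rvec': array([ 0.1484844 , -2.54606845,  1.71900834]), 'tvec': array([ 510.33455419,  158.60597936, 1292.21132865])}
top {'fx': 374.26588980537224, 'fy': 374.26588980537224, 'cx': 248.6712986901238, 'cy': 188.052466380381, 'k1': -0.12257505530049596, 'rvec': array([ 2.10823109, -2.08567097,  0.23797937]), 'tvec': array([  6.57222114, 563.65916747, 935.91961682])}
{'time_s': 0.1, 'qpos': array([-1.44211283e+00,  8.78930378e-02,  1.37207156e+00,  1.61740512e-05,
        1.68359822e+00, -1.03097536e-01]), 'qd': array([-0.00049623, -0.00011073, -0.0032294 ,  0.00086868,  0.00089404,
        0.00165014]), 'joint_torque': array([ 1.88267564e-03, -3.41253662e+01, -3.03300977e+01,  7.19488389e-02,
        3.04250268e-02, -9.53890253e-05]), 'tcp_pos': array([ 126.28122992, -534.81021983,  204.43070368]), 'orientation': array([-3.13963460e+00, -2.18748886e-04,  2.31782618e-01]), 'contact_force': array([-0.87622351,  0.44673893,  0.39744838]), 'torque': array([ 0.08029652, -0.00554611,  0.03859948]), 'grip_force': 0.0, 'finger_gap': 94.60412602776954}
```

View pics/side0.png

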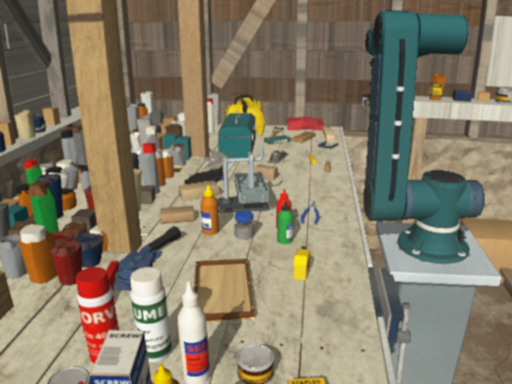

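View pics/top0.png

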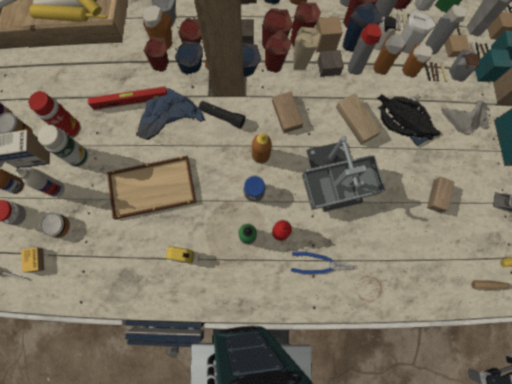

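Side: tray about (225,290), green bottle (286,222) in front of a red one (283,200), caddy on the stand at (247,188), gripper behind at (238,135). Top: tray (151,188), caddy (343,183), green/black cap (247,233), red (282,230), glue (261,148), jar (255,188).

Oil candidates are green (247,233) and red (282,230). Green with a black cap fits. I'll confirm in a crop and measure.

```bash
cat > h.py <<'E'
import cv2,numpy as np
from cell import get_obs, eyes
from scipy.spatial.transform import Rotation as Ro
def cam(n):
    c=eyes.camera_info(n); R,_=cv2.Rodrigues(c["rvec"]); t=np.array(c["tvec"]).ravel()
    K=np.array([[c["fx"],0,c["cx"]],[0,c["fy"],c["cy"]],[0,0,1]]); return K,np.array([c["k1"],0,0,0.]),R,t
def rays(n,uv):
    K,D,R,t=cam(n); q=cv2.undistortPoints(np.float64(uv).reshape(-1,1,2),K,D).reshape(-1,2)
    return np.c_[q,np.ones(len(q))]@R, -R.T@t      # dirs (unit depth), centre
def plane(n,uv,z):
    d,c=rays(n,uv); return c+d*((z-c[2])/d[:,2])[:,None]
def cloud(n,dep):
    v,u=np.mgrid[:384,:512]; d,c=rays(n,np.c_[u.ravel(),v.ravel()])
    P=c+d*dep.reshape(-1,1); P[dep.ravel()==0]=np.nan; return P.reshape(384,512,3)
def proj(n,P):
    K,D,R,t=cam(n); return cv2.projectPoints(np.float64(P).reshape(-1,1,3),cv2.Rodrigues(R)[0],t,K,D)[0].reshape(-1,2)
def blob(m):
    n,l,s,c=cv2.connectedComponentsWithStats(m.astype(np.uint8)); i=1+s[1:,4].argmax(); return l==i,s[i],c[i]
def rel(dp):
    "world shift (mm) -> tool-axis numbers"
    o=get_obs(); return Ro.from_euler('xyz',o["orientation"]).as_matrix().T@np.array(dp)/400
E
python3 - <<'E'
from h import *
p=cv2.imread("pics/top0.png");s=cv2.imread("pics/side0.png")
T=cloud("top",np.load("pics/top0.npy"));S=cloud("side",np.load("pics/side0.npy"))
print("bench z",np.nanmedian(T[270:290,60:150,2]), T[188,151],"tray floor")
for nm,(v,u) in dict(green=(233,247),red=(230,282),glue=(148,261),jar=(188,255),tape=(255,180)).items(): print(nm,T[v,u].round(1))
# tray outline by height/colour
hs=cv2.cvtColor(p,cv2.COLOR_BGR2HSV)
m=np.zeros((384,512),bool); m[140:230,90:210]=True
for lo,hi in((12,30),(3,9)):
    q=T[(T[...,2]>lo)&(T[...,2]<hi)&m]; r=cv2.minAreaRect(np.float32(q[:,:2])); print("tray",lo,len(q),r,np.median(q[:,2]))
# caddy cloud slices
m=np.zeros((384,512),bool); m[125:220,290:400]=True
for lo,hi in((8,16),(48,60),(80,100),(150,170),(170,180),(180,200),(200,225)):
    q=T[(T[...,2]>lo)&(T[...,2]<hi)&m]
    if len(q)>4: print("cad",lo,hi,len(q),q.mean(0).round(1),cv2.minAreaRect(np.float32(q[:,:2])))
a=cv2.resize(p[125:220,290:400],None,fx=5,fy=5,interpolation=2)
cv2.imwrite("pics/c1.png",a)
b=cv2.resize(p[205:255,225:305],None,fx=5,fy=5,interpolation=2)
c=cv2.resize(s[180:250,250:330],None,fx=5,fy=5,interpolation=2)
cv2.imwrite("pics/c2.png",np.hstack([b,c[:250]]))
d=cv2.resize(s[110:230,200:300],None,fx=5,fy=5,interpolation=2);cv2.imwrite("pics/c3.png",d)
E
```

```text
bench z 0.6695677111642908 [574.38611854 292.4092221    7.64559722] tray floor
green [437.2  15.1 119.3]
red [446.1 -71.6 113.7]
glue [659.4 -18.6 115.3]
jar [562.3  -4.2  72.2]
tape [383.8 189.   62.4]
tray 12 759 ((576.6070556640625, 293.38580322265625), (141.6693115234375, 238.3578338623047), 12.606372833251953) 17.615879597295134
tray 3 3059 ((590.8348388671875, 306.15087890625), (268.6882629394531, 362.7560729980469), 1.0409432649612427) 5.723696064846763
cad 8 16 740 [ 649.1 -224.8   11.8] ((668.7613525390625, -290.2283935546875), (260.7483825683594, 318.5736389160156), 13.331729888916016)
cad 48 60 1618 [ 581.1 -236.1   53. ] ((601.0308837890625, -233.89109802246094), (138.95924377441406, 198.73300170898438), 14.450904846191406)
cad 80 100 505 [ 586.3 -237.7   88.4] ((600.0392456054688, -235.98886108398438), (140.97030639648438, 201.618408203125), 13.664701461791992)
cad 150 170 59 [ 612.7 -226.4  160.9] ((608.786376953125, -225.34857177734375), (116.84381866455078, 49.32624435424805), 27.45737075805664)
cad 170 180 198 [ 611.4 -231.4  174.3] ((606.513916015625, -228.00848388671875), (129.87142944335938, 48.057861328125), 24.27412223815918)
cad 180 200 161 [ 583.7 -240.   188. ] ((603.6817016601562, -230.5143585205078), (133.31727600097656, 51.003150939941406), 28.06117820739746)
cad 200 225 24 [ 542.4 -248.7  211. ] ((543.0696411132812, -249.33773803710938), (8.56307601928711, 8.927041053771973), 8.089498519897461)
```

View pics/c1.png

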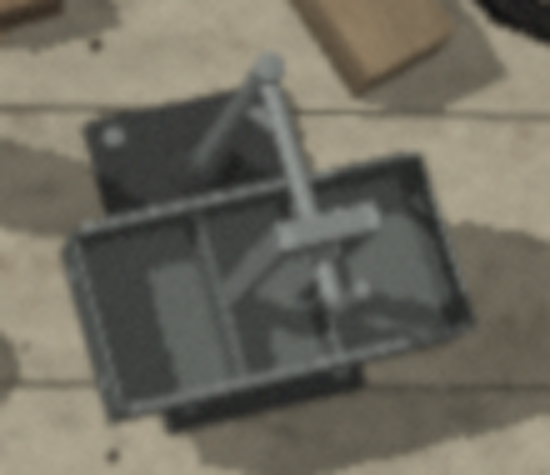

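View pics/c2.png

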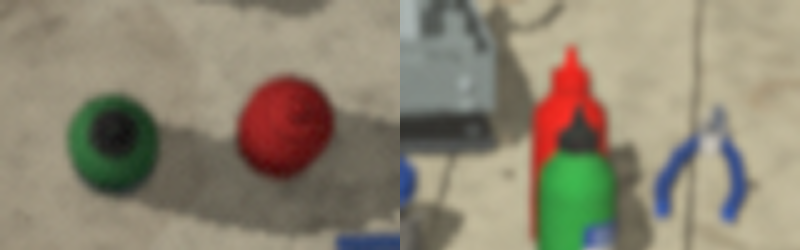

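View pics/c3.png

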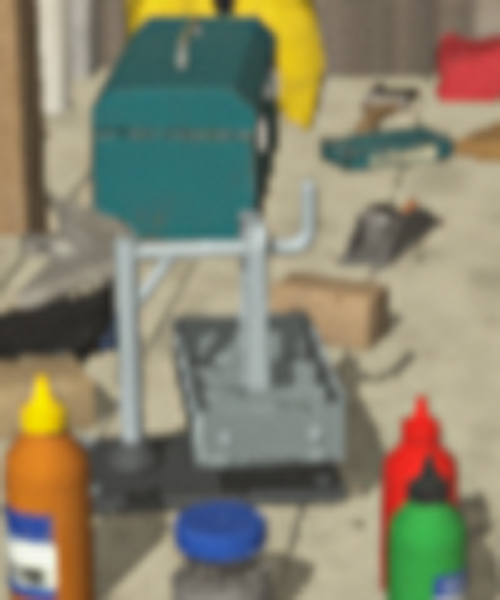

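The crops show the green bottle with a black cap (the oil) at top (247,233), and the red lookalike at (282,230). The caddy handle is at about (354,171), the hook tip at (361,183), and the teal box behind is a bystander. I'll refine the numbers next.

Run:
```python
from h import *
from scipy.optimize import least_squares
p=cv2.imread("pics/top0.png");s=cv2.imread("pics/side0.png")
T=cloud("top",np.load("pics/top0.npy"));S=cloud("side",np.load("pics/side0.npy"))
yaw=np.deg2rad(13.7); ax=np.array([np.cos(yaw),np.sin(yaw)]); ay=np.array([-ax[1],ax[0]]); o=np.array([581,-239.5])
for nm,C in(("top",T),("side",S)):
    q=C.reshape(-1,3); q=q[np.isfinite(q).all(1)]; q=q[np.hypot(*(q[:,:2]-o).T)<150]
    l=np.c_[(q[:,:2]-o)@ax,(q[:,:2]-o)@ay,q[:,2]]
    k=(l[:,2]>80)&(l[:,2]<98)&(l[:,0]<60)&(abs(l[:,1])<110)
    print(nm,"rim",k.sum(),cv2.minAreaRect(np.float32(q[k,:2])))
    k=(l[:,2]>180)&(l[:,2]<198)&(abs(l[:,0])<15)&(abs(l[:,1])<35); b=l[k]
    if len(b): print("bar",len(b),np.percentile(b,[3,50,97],axis=0).round(1).tolist(), cv2.minAreaRect(np.float32(q[k,:2])))
    k=(l[:,2]>150)&(l[:,2]<205)&(l[:,0]>-75)&(l[:,0]<-20)&(abs(l[:,1])<25); print("tip",l[(l[:,2]>195)&(l[:,2]<225)&(l[:,0]<-20)&(abs(l[:,1])<25)].mean(0))
    k=(l[:,2]>100)&(l[:,2]<178)&(l[:,0]>70)&(l[:,0]<100)&(abs(l[:,1])<25); print("post",l[k].mean(0))
hs=cv2.cvtColor(s,cv2.COLOR_BGR2HSV); g=blob((cv2.inRange(hs,(45,90,40),(80,255,255))>0)&(np.mgrid[:384,:512][0]>190)&(np.mgrid[:384,:512][1]>260))
print(g[1],g[2]); Q=S[g[0]]; Q=Q[(Q[:,2]>25)&(Q[:,2]<95)]
ht=cv2.cvtColor(p,cv2.COLOR_BGR2HSV); gt=blob((cv2.inRange(ht,(45,80,30),(85,255,255))>0)&(np.mgrid[:384,:512][0]>210)&(np.mgrid[:384,:512][0]<260)); print(gt[1],gt[2])
cy=lambda Q:least_squares(lambda c:np.hypot(Q[:,0]-c[0],Q[:,1]-c[1])-24.5,[437,15],loss='soft_l1',f_scale=2)
f=cy(Q);print("side fit",f.x,len(Q),abs(f.fun).mean())
P=T[gt[0]]; print("top green",P[P[:,2]>90][:,:].mean(0), P[:,2].max()); 
dk=(p.max(2)<70)&(np.mgrid[:384,:512][0]>220)&(np.mgrid[:384,:512][0]<248)&(np.mgrid[:384,:512][1]>238)&(np.mgrid[:384,:512][1]<258)
b=blob(dk);print("cap",b[1],b[2],plane("top",b[2],112),np.nanmedian(T[b[0]],0))
print(proj("side",[[*f.x,0],[*f.x,100]]),proj("top",[*f.x,100]))
for z,(lo,hi) in dict(rim=(12,30)).items():
    m=np.zeros((384,512),bool); m[140:230,90:210]=True
    q=T[(T[...,2]>14)&(T[...,2]<22)&m]; print(cv2.minAreaRect(np.float32(q[:,:2])))
    m=np.zeros((384,512),bool); m[240:330,180:270]=True
    q=S[(S[...,2]>14)&(S[...,2]<22)&m]; print("side",cv2.minAreaRect(np.float32(q[:,:2])))
```

```text
top rim 490 ((581.5186767578125, -240.5231475830078), (104.95475769042969, 200.83607482910156), 14.323763847351074)
bar 136 [[-7.4, -26.4, 181.9], [-0.8, -0.5, 189.1], [6.3, 22.0, 192.0]] ((581.3695678710938, -242.48202514648438), (14.743948936462402, 51.315711975097656), 14.251216888427734)
tip [-39.6576951    0.34732236 210.52513828]
post [ 81.95367445   3.08190041 148.92104811]
side rim 304 ((581.0133666992188, -240.3988037109375), (103.61470794677734, 212.53070068359375), 14.177497863769531)
bar 32 [[-5.0, -19.0, 181.6], [1.5, 15.5, 190.2], [6.4, 22.7, 193.9]] ((581.4872436523438, -240.5659942626953), (12.333414077758789, 49.026268005371094), 14.591615676879883)
tip [-37.49859043   0.76151066 207.83338457]
post [ 85.57748473   1.19133163 140.96658596]
[277 210  16  34 384] [283.7265625  225.52864583]
[239 225  17  18 176] [247.11931818 233.98295455]
side fit [442.67344581  11.57229195] 255 1.8445999876212589
top green [440.85221986  15.86554469  96.26057134] 116.7810673418021
cap [243 226  14  18 178] [249.64606742 233.96067416] [[435.65629055   8.62119054 112.        ]] [437.71401271   7.85401969  96.68707484]
[[284.42900584 240.52872621]
 [285.09733815 210.31374065]] [[248.50766449 231.68331161]]
((576.6287841796875, 293.43463134765625), (140.0152587890625, 239.22372436523438), 12.135865211486816)
side ((577.290771484375, 292.8229064941406), (140.86265563964844, 244.45213317871094), 12.62704086303711)
```

Request:
send_rows(targets=[[0,0,0,0,0,-0.1,1],[0,0,0,0.05,-0.018,-0.19,1],[0,0,0,0.14,-0.05,-0.225,1],[0,0,0,0.23,-0.082,-0.225,1],[0,0,0,0.32,-0.114,-0.225,1],[0,0,-0.01,0.41,-0.146,-0.225,1],[0,0,-0.02,0.5,-0.178,-0.225,1],[0,0,-0.02,0.59,-0.21,-0.225,1]], newtons=45)

```text
time_s: 0.77
tcp_pos: [337.9, -397.9, 295.1]
orientation: [-3.141, 0.0, 0.248]
contact_force: [0.2, -1.0, -0.2]
finger_gap: 93.7
grip_force: 0.0
```

Run:
```python
from h import *
o=get_obs(); print(o["tcp_pos"],o["orientation"],rel(np.array([581.4,-241.2,295])-o["tcp_pos"]))
```

```text
[ 337.89878822 -397.94702206  295.08848225] [-3.14111216e+00  2.48079334e-04  2.47507086e-01] [ 6.86204787e-01 -2.30788745e-01  1.61863958e-04]
```

Request:
send_rows(targets=[[0,0,0,0.09,-0.03,0,1],[0,0,0,0.18,-0.06,0,1],[0,0,0,0.27,-0.09,0,1],[0,0,0,0.36,-0.12,0,1],[0,0,0,0.45,-0.15,0,1],[0,0,0,0.54,-0.18,0,1],[0,0,0,0.63,-0.21,0,1],[0,0,0,0.686,-0.231,0,1]])

```text
time_s: 1.43
tcp_pos: [582.5, -239.9, 294.0]
orientation: [-3.14, 0.001, 0.25]
contact_force: [-0.5, -1.1, -0.2]
finger_gap: 94.0
grip_force: 0.0
```

Request:
send_rows(targets=[[0,0,0,0,0,0,1],[0,0,0,0,0,0,1]])

```text
time_s: 1.6
tcp_pos: [580.6, -241.6, 294.0]
orientation: [-3.14, 0.002, 0.25]
contact_force: [-0.9, 0.1, 0.7]
finger_gap: 93.7
grip_force: 0.0
```

Run:
```python
from h import *
o=get_obs(); print(o["tcp_pos"],o["orientation"],rel(np.array([581.4,-241.2,136])-o["tcp_pos"]))
for n in("side","top"):
    p,d=eyes.capture(n); cv2.imwrite(f"pics/{n}1.png",p); np.save(f"pics/{n}1.npy",d)
s=cv2.imread("pics/side1.png")[60:220,160:320];t=cv2.imread("pics/top1.png")[110:240,270:430]
cv2.imwrite("pics/m1.png",cv2.resize(np.hstack([s[:130],t]),None,fx=2.5,fy=2.5,interpolation=2))
```

```text
[ 580.63404226 -241.58256801  293.99142992] [-3.14027702e+00  2.32178093e-03  2.49783289e-01] [3.00893609e-03 6.62506054e-05 3.94972908e-01]
```

View pics/m1.png

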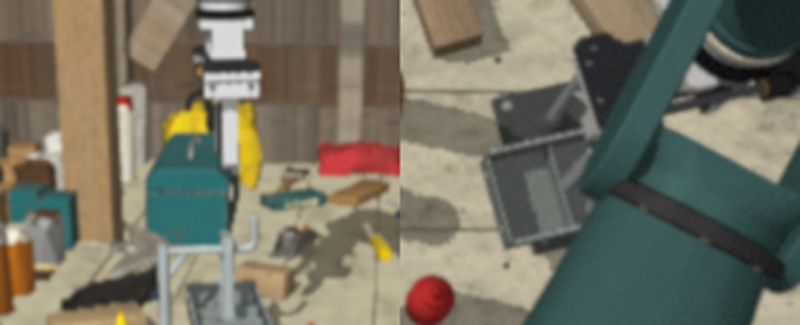

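The side crop shows the fingers (230,130) straight above the handle leg (227,235), so I'll descend.

Request:
send_rows(targets=[[0,0,0,0,0,0.08,1],[0,0,0,0,0,0.16,1],[0,0,0,0,0,0.22,1],[0,0,0,0,0,0.28,1],[0,0,0,0,0,0.34,1],[0,0,0,0,0,0.38,1],[0,0,0,0,0,0.395,1],[0,0,0,0,0,0.395,1]])

```text
time_s: 2.37
tcp_pos: [578.1, -243.2, 135.7]
orientation: [-3.139, 0.003, 0.245]
contact_force: [-0.6, -0.5, 0.9]
finger_gap: 93.7
grip_force: 0.0
```

Run:
```python
from h import *
o=get_obs(); print(o["tcp_pos"],o["orientation"],o["contact_force"])
p,d=eyes.capture("side"); S=cloud("side",d)
q=S.reshape(-1,3);q=q[np.isfinite(q).all(1)]
yaw=.248; ax=np.array([np.cos(yaw),np.sin(yaw)]); ay=np.array([-ax[1],ax[0]]); l=np.c_[(q[:,:2]-[581.4,-241.2])@ax,(q[:,:2]-[581.4,-241.2])@ay,q[:,2]]
for z0,z1 in((100,130),(140,175),(195,225)):
    k=(abs(l[:,0])<30)&(l[:,1]>10)&(l[:,1]<75)&(l[:,2]>z0)&(l[:,2]<z1); print(z0,k.sum(),np.percentile(l[k],[5,50,95],axis=0).round(1).tolist())
```

```text
[ 578.1125776  -243.16516327  135.71230991] [-3.13936310e+00  2.99718118e-03  2.45447931e-01] [-0.56323879 -0.48619075  0.93597241]
100 42 [[-7.4, 18.6, 101.4], [-0.2, 21.7, 113.8], [6.6, 25.2, 128.2]]
140 66 [[-10.2, 21.6, 143.4], [0.1, 55.2, 158.4], [6.3, 60.6, 173.9]]
195 51 [[-10.6, 51.8, 197.8], [-1.3, 57.7, 210.1], [5.8, 63.0, 222.8]]
```

Request:
send_rows(targets=[[0,0,0,0.006,-0.002,0,0.8],[0,0,0,0.006,-0.002,0,0.65],[0,0,0,0.006,-0.002,0,0.56],[0,0,0,0.006,-0.002,0,0.5],[0,0,0,0.006,-0.002,0,0.45],[0,0,0,0.006,-0.002,0,0.35],[0,0,0,0.006,-0.002,0,0.3],[0,0,0,0.006,-0.002,0,0.3]], newtons=45)

```text
time_s: 3.08
tcp_pos: [582.7, -242.3, 138.1]
orientation: [3.139, -0.001, 0.247]
contact_force: [0.7, -3.1, 0.1]
finger_gap: 50.0
grip_force: 45.0
```

Request:
send_rows(targets=[[0,0,0,0,0,0,0.2],[0,0,0,0,0,0,0.2],[0,0,0,0,0,-0.01,0.2],[0,0,0,0,0,-0.02,0.2]])

```text
time_s: 3.42
tcp_pos: [580.8, -239.6, 143.3]
orientation: [-3.136, 0.004, 0.248]
contact_force: [-0.1, -0.1, -4.4]
finger_gap: 49.9
grip_force: 45.0
```

Gripped, and the caddy's weight has come off the hook (-4.4 N). Lifting to 58 mm in total.

Request:
send_rows(targets=[[0,0,0,0,0,-0.02,0.2],[0,0,0,0,0,-0.045,0.2],[0,0,0,0,0,-0.07,0.2],[0,0,0,0,0,-0.095,0.2],[0,0,0,0,0,-0.115,0.2],[0,0,0,0,0,-0.125,0.2],[0,0,0,0,0,-0.125,0.2],[0,0,0,0,0,-0.125,0.2]])

```text
time_s: 4.08
tcp_pos: [582.3, -241.2, 195.8]
orientation: [3.141, -0.0, 0.248]
contact_force: [0.4, -0.4, -5.4]
finger_gap: 49.9
grip_force: 45.0
```

Run:
```python
from h import *
o=get_obs(); print(o["tcp_pos"],o["orientation"],o["contact_force"])
p,d=eyes.capture("side"); S=cloud("side",d)
q=S.reshape(-1,3);q=q[np.isfinite(q).all(1)]
yaw=.248; ax=np.array([np.cos(yaw),np.sin(yaw)]); ay=np.array([-ax[1],ax[0]]); l=np.c_[(q[:,:2]-[581.4,-241.2])@ax,(q[:,:2]-[581.4,-241.2])@ay,q[:,2]]
k=(abs(l[:,0])<55)&(abs(l[:,1]-100)<8)&(l[:,2]>100); w=l[k]
print("end wall",k.sum(),w.min(0),w.max(0)); 
for x in(-40,-20,20,40):
    c=w[abs(w[:,0]-x)<8]; print(x,c[:,2].min(),c[:,2].max())
t=l[(l[:,0]>-50)&(l[:,0]<-30)&(abs(l[:,1])<15)&(l[:,2]>190)]; print("tip",t[:,2].max() if len(t) else None)
k=(abs(l[:,0])<20)&(abs(l[:,1])<35)&(l[:,2]>225)&(l[:,2]<255);b=l[k]; print("bar",len(b),np.percentile(b,[3,97],axis=0))
cv2.imwrite("pics/s2.png",cv2.resize(p[100:220,180:320],None,fx=4,fy=4,interpolation=2))
```

```text
[ 582.34552224 -241.19800266  195.80551596] [ 3.14121798e+00 -3.85315083e-04  2.47507849e-01] [ 0.44390736 -0.35997262 -5.37321245]
end wall 565 [-51.89837477  92.08645446 110.7809003 ] [ 49.74030704 107.87777042 578.08773879]
-40 112.0244750512303 575.3837652491602
-20 112.92333240445316 578.0877387912808
20 110.78090029601105 333.7898190629235
40 112.61231957638859 336.6597771630576
tip 585.8538727083737
bar 36 [[ -6.79322815 -32.76172309 225.65886973]
 [ 10.3735316   34.85986252 252.44418194]]
```

View pics/s2.png

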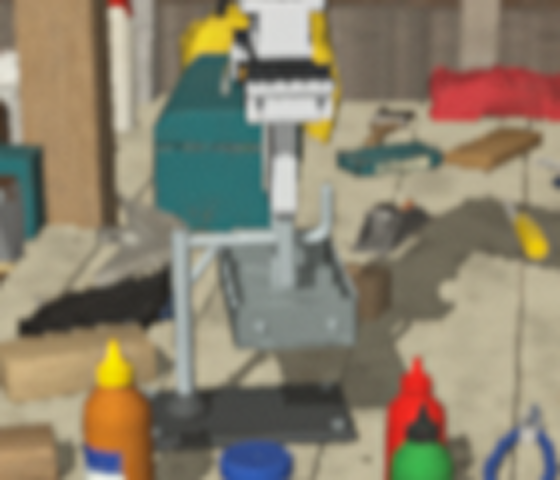

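The side crop shows the caddy level, underside about 110 mm up, with the bar above the hook tip (327,185). Drawing off along stand -x, then up.

Request:
send_rows(targets=[[0,0,0,-0.03,0,0,0.2],[0,0,0,-0.08,0,0,0.2],[0,0,0,-0.13,0,0,0.2],[0,0,0,-0.18,0,0,0.2],[0,0,0,-0.23,0,0,0.2],[0,0,0,-0.28,0,0,0.2],[0,0,0,-0.32,0,0,0.2],[0,0,0,-0.34,0,0,0.2]])

```text
time_s: 4.8
tcp_pos: [448.3, -274.6, 194.8]
orientation: [-3.141, 0.002, 0.246]
contact_force: [0.8, -0.4, -4.0]
finger_gap: 49.8
grip_force: 45.0
```

Request:
send_rows(targets=[[0,0,0,0,0,0,0.2],[0,0,0,0,0,-0.05,0.2],[0,0,0,0,0,-0.12,0.2],[0,0,0,0,0,-0.18,0.2],[0,0,0,0,0,-0.23,0.2],[0,0,0,0,0,-0.25,0.2],[0,0,0,0,0,-0.25,0.2]])

```text
time_s: 5.38
tcp_pos: [452.0, -274.8, 298.0]
orientation: [3.138, -0.004, 0.248]
contact_force: [-0.2, -0.3, -4.6]
finger_gap: 49.7
grip_force: 45.0
```

Run:
```python
from h import *
o=get_obs(); print(o["tcp_pos"],o["orientation"],o["contact_force"],rel(np.array([577,293.2,296])-o["tcp_pos"]))
```

```text
[ 452.01378013 -274.82797307  297.99469351] [ 3.13757781 -0.0037381   0.2483679 ] [-0.24097573 -0.28019973 -4.57788078] [ 0.65193913 -1.29970331  0.00220572]
```

Request:
send_rows(targets=[[0,0,0,0.018,-0.036,0,0.2],[0,0,0,0.054,-0.108,0,0.2],[0,0,0,0.09,-0.18,0,0.2],[0,0,0,0.126,-0.252,0,0.2],[0,0,0,0.162,-0.324,0,0.2],[0,0,0,0.198,-0.396,0,0.2],[0,0,0,0.234,-0.468,0,0.2],[0,0,0,0.27,-0.54,0,0.2]])

```text
time_s: 6.05
tcp_pos: [502.0, -36.6, 293.0]
orientation: [-3.14, 0.003, 0.248]
contact_force: [0.9, 0.3, -5.0]
finger_gap: 50.0
grip_force: 45.0
```

Request:
send_rows(targets=[[0,0,0,0.036,-0.072,0,0.2],[0,0,0,0.072,-0.144,0,0.2],[0,0,0,0.108,-0.216,0,0.2],[0,0,0,0.144,-0.288,0,0.2],[0,0,0,0.18,-0.36,0,0.2],[0,0,0,0.216,-0.432,0,0.2],[0,0,0,0.252,-0.504,0,0.2],[0,0,0,0.288,-0.576,0,0.2]])

```text
time_s: 6.72
tcp_pos: [557.1, 215.0, 292.5]
orientation: [-3.142, 0.004, 0.248]
contact_force: [0.2, -0.4, -5.0]
finger_gap: 49.9
grip_force: 45.0
```

Request:
send_rows(targets=[[0,0,0.01,0.03,-0.06,0,0.2],[0,0,0.02,0.06,-0.12,0,0.2],[0,0,0.03,0.08,-0.16,0,0.2],[0,0,0.042,0.094,-0.184,0,0.2],[0,0,0.042,0.094,-0.184,0,0.2],[0,0,0.042,0.094,-0.184,0,0.2]])

```text
time_s: 7.22
tcp_pos: [575.6, 293.3, 293.5]
orientation: [3.14, 0.003, 0.215]
contact_force: [-0.4, -1.0, -4.6]
finger_gap: 49.7
grip_force: 45.0
```

Run:
```python
from h import *
o=get_obs(); print(o["tcp_pos"],o["orientation"],o["contact_force"],rel(np.array([577,293.2,140])-o["tcp_pos"]))
for n in("side","top"):
    p,d=eyes.capture(n); C=cloud(n,d); q=C.reshape(-1,3);q=q[np.isfinite(q).all(1)]
    q=q[np.hypot(q[:,0]-577,q[:,1]-293)<160]
    k=(q[:,2]>203)&(q[:,2]<255) if n=="side" else (q[:,2]>243)&(q[:,2]<256)
    print(n,k.sum(),cv2.minAreaRect(np.float32(q[k,:2])),q[k].min(0)[2])
    cv2.imwrite(f"pics/{n}3.png",p)
```

```text
[575.61019323 293.30754563 293.4838815 ] [3.14004267 0.0033779  0.21495204] [-0.39554931 -0.9666062  -4.59200094] [0.00463332 0.00040907 0.38369734]
side 2339 ((574.26220703125, 293.36016845703125), (104.12216186523438, 207.9029083251953), 10.770614624023438) 205.39952631566211
top 273 ((574.1854248046875, 292.7996826171875), (106.13430786132812, 200.46847534179688), 10.998099327087402) 243.01355660391368
```

The caddy measures level over the tray, about 2.5 mm off in x and 1° off in yaw. I'll correct while descending.

Request:
send_rows(targets=[[0,0,-0.02,0.006,0,0.05,0.2],[0,0,-0.02,0.006,0,0.12,0.2],[0,0,-0.02,0.006,0,0.19,0.2],[0,0,-0.02,0.006,0,0.26,0.2],[0,0,-0.02,0.006,0,0.32,0.2],[0,0,-0.02,0.006,0,0.38,0.2],[0,0,-0.02,0.006,0,0.41,0.2],[0,0,-0.02,0.006,0,0.42,0.2]])

```text
time_s: 7.98
tcp_pos: [576.6, 292.1, 124.3]
orientation: [3.14, 0.006, 0.229]
contact_force: [-0.1, -0.9, -6.2]
finger_gap: 50.2
grip_force: 45.0
```

Run:
```python
from h import *
o=get_obs(); print(o["tcp_pos"],o["orientation"],o["contact_force"])
p,d=eyes.capture("top"); C=cloud("top",d); q=C.reshape(-1,3);q=q[np.isfinite(q).all(1)]
q=q[np.hypot(q[:,0]-577,q[:,1]-293)<160]
k=(q[:,2]>72)&(q[:,2]<88); print(k.sum(),cv2.minAreaRect(np.float32(q[k,:2])))
p,d=eyes.capture("side"); C=cloud("side",d); q=C.reshape(-1,3);q=q[np.isfinite(q).all(1)]
q=q[np.hypot(q[:,0]-577,q[:,1]-293)<130]
k=(q[:,2]>40)&(q[:,2]<90); print(k.sum(),cv2.minAreaRect(np.float32(q[k,:2])))
cv2.imwrite("pics/s4.png",cv2.resize(p[210:330,170:290],None,fx=4,fy=4,interpolation=2))
```

```text
[576.63686343 292.11762982 124.32674603] [3.14031039 0.00576107 0.22867882] [-0.12894585 -0.90691312 -6.20860588]
164 ((576.7655029296875, 292.7008972167969), (104.29822540283203, 199.32516479492188), 9.933690071105957)
2366 ((576.4395751953125, 292.17950439453125), (104.5784683227539, 209.54298400878906), 11.404621124267578)
```

View pics/s4.png

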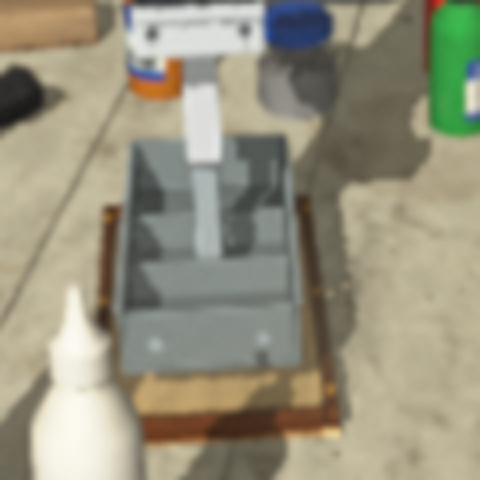

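The view shows the caddy centred above the tray inside its rim. Lowering slowly.

Request:
send_rows(targets=[[0,0,0,0,0.002,0.02,0.2],[0,0,0,0,0.002,0.04,0.2],[0,0,0,0,0.002,0.055,0.2],[0,0,0,0,0.002,0.063,0.2],[0,0,0,0,0.002,0.068,0.2],[0,0,0,0,0.002,0.072,0.2]])

```text
time_s: 8.58
tcp_pos: [578.3, 293.3, 98.3]
orientation: [3.141, 0.0, 0.23]
contact_force: [-0.4, 0.7, -5.2]
finger_gap: 50.0
grip_force: 45.0
```

Request:
send_rows(targets=[[0,0,0,0,0,0.0025,0.2],[0,0,0,0,0,0.0025,0.2]])

```text
time_s: 8.75
tcp_pos: [578.4, 293.3, 97.6]
orientation: [3.141, -0.0, 0.23]
contact_force: [-0.2, -0.5, -4.7]
finger_gap: 50.1
grip_force: 45.0
```

Request:
send_rows(targets=[[0,0,0,0,0,0.0025,0.2],[0,0,0,0,0,0.005,0.2],[0,0,0,0,0,0.0075,0.2],[0,0,0,0,0,0.0075,0.2]])

```text
time_s: 9.08
tcp_pos: [578.5, 293.3, 94.8]
orientation: [-3.141, -0.0, 0.23]
contact_force: [0.5, -0.0, -5.0]
finger_gap: 49.9
grip_force: 45.0
```

Request:
send_rows(targets=[[0,0,0,0,0,0.0025,0.2],[0,0,0,0,0,0.0025,0.2]])

```text
time_s: 9.25
tcp_pos: [578.6, 293.3, 94.6]
orientation: [-3.142, -0.001, 0.23]
contact_force: [-1.2, -1.2, -1.2]
finger_gap: 49.7
grip_force: 45.0
```

Contact is starting (force -1.2 N). A little further to seat it.

Request:
send_rows(targets=[[0,0,0,0,0,0.0015,0.2],[0,0,0,0,0,0.0025,0.2]])

```text
time_s: 9.42
tcp_pos: [578.7, 293.2, 94.6]
orientation: [-3.142, -0.001, 0.23]
contact_force: [-4.1, -4.0, 5.7]
finger_gap: 50.2
grip_force: 45.0
```

Run:
```python
from h import *
o=get_obs(); print(o["tcp_pos"],o["contact_force"],o["torque"])
```

```text
[578.66465224 293.206158    94.56154001] [-4.06106936 -3.97339557  5.69965169] [-0.04778002  0.78457745  0.19124096]
```

Seated (10 N swing). Opening, then rising.

Request:
send_rows(targets=[[0,0,0,0,0,-0.002,0.6],[0,0,0,0,0,-0.002,0.75],[0,0,0,0,0,-0.002,0.9],[0,0,0,0,0,-0.002,0.9],[0,0,0,0,0,-0.002,0.9],[0,0,0,0,0,-0.002,0.9]])

```text
time_s: 9.92
tcp_pos: [578.5, 293.3, 93.2]
orientation: [3.142, 0.0, 0.23]
contact_force: [-0.1, 0.2, 0.2]
finger_gap: 83.9
grip_force: 0.0
```

Request:
send_rows(targets=[[0,0,0,0,0,-0.03,0.9],[0,0,0,0,0,-0.1,0.9],[0,0,0,0,0,-0.18,0.9],[0,0,0,0,0,-0.26,0.9],[0,0,0,0,0,-0.34,0.9],[0,0,0,0,0,-0.42,0.9],[0,0,0,0,0,-0.48,0.9]])

```text
time_s: 10.5
tcp_pos: [578.7, 293.5, 290.3]
orientation: [-3.141, -0.005, 0.23]
contact_force: [1.0, 0.2, -0.0]
finger_gap: 84.4
grip_force: 0.0
```

Request:
send_rows(targets=[[0,0,-0.1,-0.03,0.035,0,0.95],[0,0,-0.25,-0.06,0.07,0,1],[0,0,-0.4,-0.09,0.105,0,1],[0,0,-0.55,-0.12,0.145,0,1],[0,0,-0.7,-0.15,0.18,0,1],[0,0,-0.85,-0.18,0.22,0,1],[0,0,-1,-0.21,0.26,0,1],[0,0,-1,-0.24,0.29,0,1]])

```text
time_s: 11.17
tcp_pos: [511.0, 157.3, 286.6]
orientation: [3.14, -0.001, 1.019]
contact_force: [-0.0, 0.4, -0.0]
finger_gap: 93.9
grip_force: 0.0
```

Run:
```python
from h import *
o=get_obs(); print(o["tcp_pos"],o["orientation"],rel(np.array([440,14,290])-o["tcp_pos"]))
p,d=eyes.capture("top"); T=cloud("top",d); q=T.reshape(-1,3);q=q[np.isfinite(q).all(1)]
q=q[np.hypot(q[:,0]-577,q[:,1]-293)<150]
k=(q[:,2]>40)&(q[:,2]<55); print("rim top",k.sum(),cv2.minAreaRect(np.float32(q[k,:2])))
k=(q[:,2]>136)&(q[:,2]<155); print("bar",k.sum(),cv2.minAreaRect(np.float32(q[k,:2])))
cv2.imwrite("pics/t5.png",cv2.resize(p[110:280,80:310],None,fx=3,fy=3,interpolation=2))
s,d=eyes.capture("side"); S=cloud("side",d); q=S.reshape(-1,3);q=q[np.isfinite(q).all(1)]
q=q[np.hypot(q[:,0]-577,q[:,1]-293)<130]
k=(q[:,2]>38)&(q[:,2]<55); print("rim side",k.sum(),cv2.minAreaRect(np.float32(q[k,:2])))
cv2.imwrite("pics/side5.png",s)
```

```text
[511.01721135 157.2846186  286.62917515] [ 3.14021185e+00 -6.70345279e-04  1.01902993e+00] [-0.39811388  0.03658808 -0.00864342]
rim top 94 ((572.1056518554688, 325.48974609375), (104.15245819091797, 135.06959533691406), 11.84130573272705)
bar 33 ((572.34765625, 308.7718200683594), (12.389532089233398, 19.383922576904297), 1.4811466932296753)
rim side 519 ((577.9773559570312, 293.5014343261719), (104.73235321044922, 209.10769653320312), 11.410423278808594)
```

View pics/t5.png

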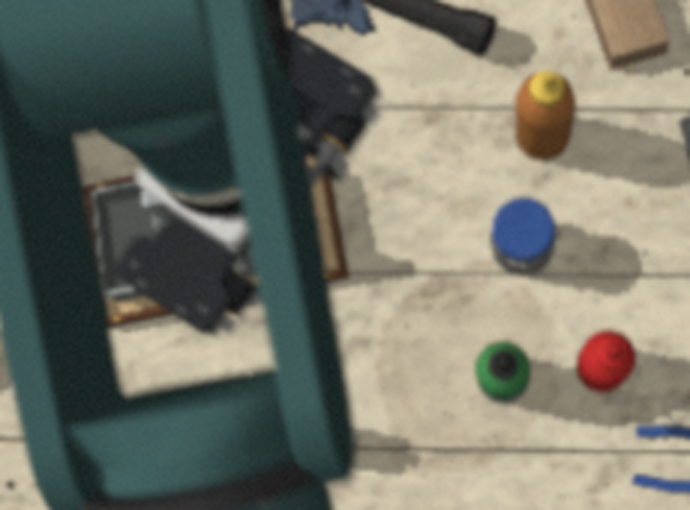

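The top crop shows the bottles undisturbed and the caddy in the tray. On to the oil bottle.

Request:
send_rows(targets=[[0,0,-0.14,-0.04,0.003,0,1],[0,0,-0.28,-0.1,0.01,0,1],[0,0,-0.42,-0.16,0.016,0,1],[0,0,-0.56,-0.22,0.022,0,1],[0,0,-0.7,-0.28,0.028,0,1],[0,0,-0.84,-0.34,0.034,0,1],[0,0,-0.975,-0.38,0.036,0,1],[0,0,-0.975,-0.398,0.037,0,1]])

```text
time_s: 11.93
tcp_pos: [439.9, 14.5, 286.4]
orientation: [3.14, 0.001, 1.781]
contact_force: [-0.2, 0.8, 0.2]
finger_gap: 94.0
grip_force: 0.0
```

Request:
send_rows(targets=[[0,0,0,0,0,0.06,1],[0,0,0,0,0,0.13,1],[0,0,0,0,0,0.2,1],[0,0,0,0,0,0.25,1],[0,0,0,0,0,0.28,1],[0,0,0,0,0,0.28,1]])

```text
time_s: 12.43
tcp_pos: [438.8, 16.1, 170.6]
orientation: [-3.136, -0.002, 1.78]
contact_force: [-0.2, -0.5, -0.4]
finger_gap: 94.0
grip_force: 0.0
```

Run:
```python
from h import *
from scipy.optimize import least_squares
o=get_obs(); print(o["tcp_pos"],o["orientation"],rel(np.array([440,14,60])-o["tcp_pos"]))
s,d=eyes.capture("side"); S=cloud("side",d)
hs=cv2.cvtColor(s,cv2.COLOR_BGR2HSV); V,U=np.mgrid[:384,:512]
g=blob((cv2.inRange(hs,(45,120,40),(75,255,255))>0)&(V>190)&(V<260)&(U>260)&(U<320)); print(g[1])
Q=S[g[0]]; Q=Q[(Q[:,2]>15)&(Q[:,2]<80)]; f=least_squares(lambda c:np.hypot(Q[:,0]-c[0],Q[:,1]-c[1])-24.5,[437,15],loss='soft_l1',f_scale=2); print(f.x)
# column limits per row at mid height -> x at y of centre
for v in range(222,238,3):
    u=np.where(g[0][v])[0]; 
    L,c=rays("side",[[u.min()-.5,v],[u.max()+.5,v]]); m=L.sum(0)/2; print(v,u.min(),u.max(),(c+m*(14-c[1])/m[1]).round(1), end=' ')
a=s[150:260,220:360]; cv2.imwrite("pics/s6.png",cv2.resize(a,None,fx=5,fy=5,interpolation=2))
p,d=eyes.capture("top"); cv2.imwrite("pics/t6.png",p)
```

```text
[438.81310952  16.14882427 170.64465075] [-3.13643256e+00 -1.96089739e-03  1.78027023e+00] [-0.00641405  0.00321252  0.27658669]
[278 211  15  33 345]
[441.99540896  12.19025211]
222 278 291 [443.5  14.   63.1] 225 278 286 [450.8  14.   52.9] 228 278 285 [452.1  14.   42.9] 231 278 285 [451.9  14.   32.9] 234 278 285 [451.7  14.   22.8] 237 278 285 [451.6  14.   12.7]
```

View pics/s6.png

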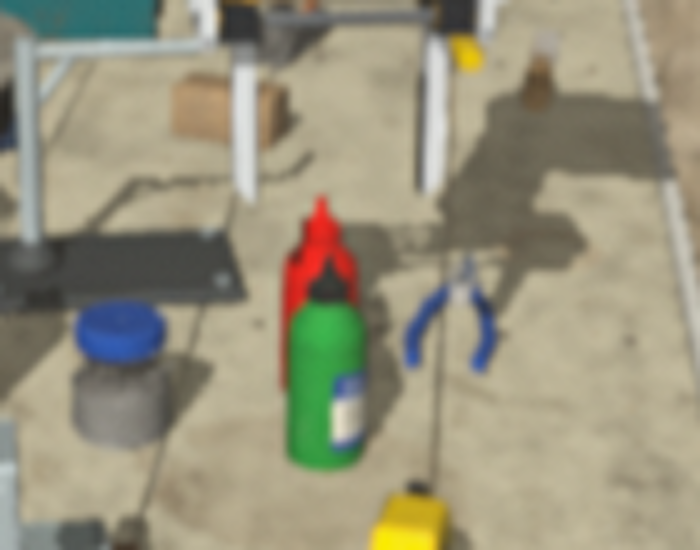

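The fingers straddle the oil bottle, and the red one behind is clear. I'll shift about 3 mm and descend.

Request:
send_rows(targets=[[0,0,0,-0.007,0.005,0.02,1],[0,0,0,-0.007,0.005,0.08,1],[0,0,0,-0.007,0.005,0.14,1],[0,0,0,-0.007,0.005,0.2,1],[0,0,0,-0.007,0.005,0.25,1],[0,0,0,-0.007,0.005,0.275,1],[0,0,0,-0.007,0.005,0.28,0.85],[0,0,0,-0.007,0.005,0.28,0.7]], newtons=15)

```text
time_s: 13.2
tcp_pos: [443.2, 12.9, 61.9]
orientation: [3.141, 0.0, 1.781]
contact_force: [0.3, -0.4, -0.0]
finger_gap: 84.0
grip_force: 0.0
```

Request:
send_rows(targets=[[0,0,0,0,0,0,0.62],[0,0,0,0,0,0,0.58],[0,0,0,0,0,0,0.55],[0,0,0,0,0,0,0.5],[0,0,0,0,0,0,0.45],[0,0,0,0,0,0,0.35],[0,0,0,0,0,0,0.3],[0,0,0,0,0,0,0.3]])

```text
time_s: 13.87
tcp_pos: [442.8, 13.0, 61.9]
orientation: [3.141, 0.0, 1.781]
contact_force: [-0.8, -0.3, 1.8]
finger_gap: 45.8
grip_force: 15.0
```

Request:
send_rows(targets=[[0,0,0,0,0,0,0.25],[0,0,0,0,0,-0.03,0.25],[0,0,0,0,0,-0.08,0.25],[0,0,0,0,0,-0.16,0.25],[0,0,0,0,0,-0.24,0.25],[0,0,0,0,0,-0.32,0.25],[0,0,0,0,0,-0.38,0.25],[0,0,0,0,0,-0.4,0.25]])

```text
time_s: 14.53
tcp_pos: [444.3, 12.9, 225.4]
orientation: [3.135, 0.002, 1.781]
contact_force: [1.3, -0.4, -1.5]
finger_gap: 45.5
grip_force: 15.0
```

Run:
```python
from h import *
o=get_obs(); print(o["tcp_pos"],o["orientation"],o["contact_force"])
p,d=eyes.capture("top"); T=cloud("top",d); q=T.reshape(-1,3);q=q[np.isfinite(q).all(1)]
cv2.imwrite("pics/t7.png",p)
q=q[np.hypot(q[:,0]-577,q[:,1]-293)<125]
k=(q[:,2]>38)&(q[:,2]<55); r=cv2.minAreaRect(np.float32(q[k,:2])); print("rim top",k.sum(),r)
k=(q[:,2]>136)&(q[:,2]<155); print("bar",k.sum(),cv2.minAreaRect(np.float32(q[k,:2])))
k=(q[:,2]>14)&(q[:,2]<22); print("tray rim",k.sum(),cv2.minAreaRect(np.float32(q[k,:2])))
c=np.array([577.8,293.2]);a=np.deg2rad(12); ay=np.array([-np.sin(a),np.cos(a)])
for s in(-63,63): t=c+s*ay; print(s,t,rel(np.array([*t,o["tcp_pos"][2]])-o["tcp_pos"]))
s,d=eyes.capture("side"); cv2.imwrite("pics/s7.png",s)
```

```text
[444.2576666   12.89772815 225.41154807] [3.13516270e+00 2.08605515e-03 1.78137438e+00] [ 1.30983494 -0.40739693 -1.50098136]
rim top 413 ((577.7105712890625, 294.2762756347656), (104.20744323730469, 200.59959411621094), 11.196067810058594)
bar 129 ((577.3734130859375, 293.85162353515625), (15.58985710144043, 48.524654388427734), 12.566329956054688)
tray rim 706 ((576.9640502929688, 293.264892578125), (140.11106872558594, 237.46986389160156), 12.312003135681152)
-63 [590.89843652 231.57670115] [0.45797631 0.47278839 0.00197072]
63 [564.70156348 354.82329885] [0.77297547 0.47316068 0.00134601]
```

Run:
```python
from h import *
s=cv2.imread("pics/s7.png");p=cv2.imread("pics/t7.png")
a=s[120:260,220:360];b=p[150:290,170:310]
cv2.imwrite("pics/m7.png",cv2.resize(np.hstack([a,b]),None,fx=2.8,fy=2.8,interpolation=2))
```

```text
(no output)
```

View pics/m7.png

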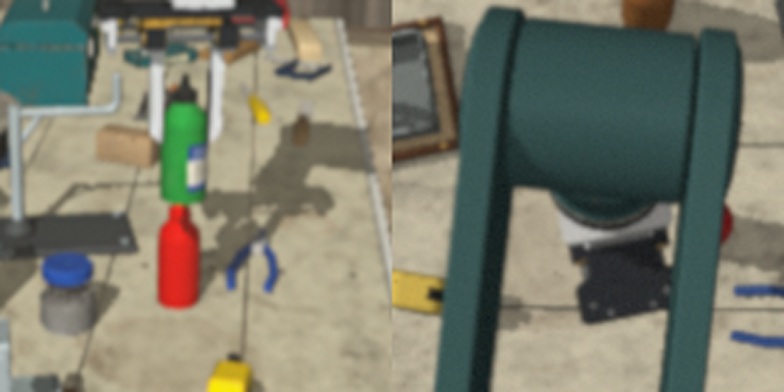

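The bottle hangs upright between the fingers and the red one still stands at (178,265). Measuring the bottle's offset in the hand.

Run:
```python
from h import *
from scipy.optimize import least_squares
s,d=eyes.capture("side"); S=cloud("side",d); o=get_obs(); tcp=o["tcp_pos"]; print(tcp)
q=S.reshape(-1,3); q=q[np.isfinite(q).all(1)]; q=q[np.hypot(q[:,0]-443,q[:,1]-14)<36]
for z0,z1 in((170,195),(195,225),(225,255)):
    Q=q[(q[:,2]>z0)&(q[:,2]<z1)]
    if z0>=225: Q=Q[abs((Q[:,:2]-tcp[:2])@[.978,.208])<18]
    f=least_squares(lambda c:np.hypot(Q[:,0]-c[0],Q[:,1]-c[1])-24.5,[443,10],loss='soft_l1',f_scale=2); print(z0,len(Q),f.x.round(1),np.abs(f.fun).mean().round(1),Q[:,2].min())
hs=cv2.cvtColor(s,cv2.COLOR_BGR2HSV); V,U=np.mgrid[:384,:512]
g=blob((cv2.inRange(hs,(45,120,40),(75,255,255))>0)&(V>130)&(V<210)&(U>265)&(U<310)); print(g[1]); print("zmin",np.nanpercentile(S[g[0]][:,2],[1,50]))
```

```text
[442.3704138   13.05587824 220.40581823]
170 136 [443.2  12.3] 1.6 170.0496703610741
195 172 [443.1  12.4] 1.4 195.02342124620685
225 142 [444.   11.8] 1.8 225.0973687731082
[278 158  16  36 382]
zmin [166.63074803 227.60653599]
```

Request:
send_rows(targets=[[0,0,0,0.025,0.025,0,0.25],[0,0,0,0.085,0.088,0,0.25],[0,0,0,0.15,0.156,0,0.25],[0,0,0,0.215,0.224,0,0.25],[0,0,0,0.28,0.292,0,0.25],[0,0,0,0.345,0.36,0,0.25],[0,0,0,0.41,0.427,0,0.25],[0,0,0,0.445,0.463,0,0.25]])

```text
time_s: 15.35
tcp_pos: [586.4, 228.9, 216.1]
orientation: [-3.135, -0.001, 1.784]
contact_force: [0.0, -0.4, -2.1]
finger_gap: 45.6
grip_force: 15.0
```

Request:
send_rows(targets=[[0,0,0,0.01,0.011,0,0.25],[0,0,0,0.013,0.014,0,0.25],[0,0,0,0.013,0.014,0.04,0.25],[0,0,0,0.013,0.014,0.09,0.25],[0,0,0,0.013,0.014,0.14,0.25],[0,0,0,0.013,0.014,0.19,0.25],[0,0,0,0.013,0.014,0.22,0.25],[0,0,0,0.013,0.014,0.22,0.25]])

```text
time_s: 16.02
tcp_pos: [587.9, 230.0, 128.7]
orientation: [-3.133, 0.001, 1.78]
contact_force: [-0.6, -0.2, -1.4]
finger_gap: 46.0
grip_force: 15.0
```

Run:
```python
from h import *
from scipy.optimize import least_squares
s,d=eyes.capture("side"); S=cloud("side",d); o=get_obs(); tcp=o["tcp_pos"]; print(tcp,o["orientation"],o["contact_force"])
hs=cv2.cvtColor(s,cv2.COLOR_BGR2HSV); V,U=np.mgrid[:384,:512]
u,v=proj("side",[*tcp])[0]; g=blob((cv2.inRange(hs,(45,100,40),(75,255,255))>0)&(abs(V-v)<60)&(abs(U-u)<40)); Q=S[g[0]]; Q=Q[np.isfinite(Q).all(1)]
f=least_squares(lambda c:np.hypot(Q[:,0]-c[0],Q[:,1]-c[1])-24.5,tcp[:2],loss='soft_l1',f_scale=2); print(len(Q),f.x,Q[:,2].min())
a=np.deg2rad(12); R=np.array([[np.cos(a),np.sin(a)],[-np.sin(a),np.cos(a)]]); print("in caddy frame",R@(f.x-[577.7,293.8]),R@(tcp[:2]-[577.7,293.8]))
q=S.reshape(-1,3); q=q[np.isfinite(q).all(1)]; l=np.c_[(q[:,:2]-[577.7,293.8])@R.T,q[:,2]]
k=(abs(l[:,0])<70)&(abs(l[:,1])<110)&(l[:,2]>38)&(l[:,2]<50); print("rim y range",np.percentile(l[k],[1,99],axis=0))
cv2.imwrite("pics/s8.png",cv2.resize(s[170:320,170:310],None,fx=4,fy=4,interpolation=2))
```

```text
[589.17760911 230.5789718  131.14386924] [-3.13650386e+00  7.93806185e-04  1.78024462e+00] [ 0.73203698 -0.02431033 -1.16263409]
336 [589.79849053 227.51579177] 70.65071068814848
in caddy frame [ -1.94715233 -67.35115687] [ -1.91759506 -64.22582617]
rim y range [[ -51.87955527 -101.09770141   38.13946108]
 [  52.16983901  101.78999688   49.63008935]]
```

View pics/s8.png

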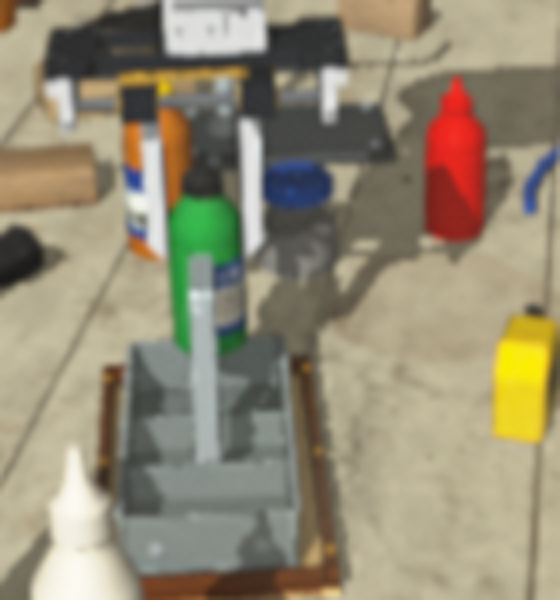

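The view shows the bottle above the far end bay, behind the handle and about 2 mm off in each axis. Lowering.

Request:
send_rows(targets=[[0,0,0,0.005,0.005,0.01,0.25],[0,0,0,0.006,0.005,0.03,0.25],[0,0,0,0.006,0.005,0.055,0.25],[0,0,0,0.006,0.005,0.08,0.25],[0,0,0,0.006,0.005,0.105,0.25],[0,0,0,0.006,0.005,0.12,0.25],[0,0,0,0.006,0.005,0.13,0.25],[0,0,0,0.006,0.005,0.133,0.25]])

```text
time_s: 16.73
tcp_pos: [591.7, 234.7, 78.7]
orientation: [-3.139, 0.0, 1.781]
contact_force: [0.2, 1.4, -1.3]
finger_gap: 45.7
grip_force: 15.0
```

Request:
send_rows(targets=[[0,0,0,0,0,0.0025,0.25],[0,0,0,0,0,0.005,0.25],[0,0,0,0,0,0.005,0.25]])

```text
time_s: 16.98
tcp_pos: [592.6, 234.9, 78.7]
orientation: [3.141, -0.0, 1.781]
contact_force: [0.3, -0.4, -1.6]
finger_gap: 45.7
grip_force: 15.0
```

Request:
send_rows(targets=[[0,0,0,-0.003,-0.003,0.004,0.25],[0,0,0,-0.003,-0.003,0.008,0.25],[0,0,0,-0.003,-0.003,0.011,0.25],[0,0,0,-0.003,-0.003,0.011,0.25]])

```text
time_s: 17.32
tcp_pos: [591.2, 233.3, 73.5]
orientation: [-3.141, 0.0, 1.781]
contact_force: [-0.2, 0.1, -1.9]
finger_gap: 45.3
grip_force: 15.0
```

Request:
send_rows(targets=[[0,0,0,0,0,0.0025,0.25],[0,0,0,0,0,0.0025,0.25]])

```text
time_s: 17.48
tcp_pos: [591.3, 233.4, 72.6]
orientation: [-3.141, 0.0, 1.781]
contact_force: [0.3, 0.7, -1.7]
finger_gap: 45.7
grip_force: 15.0
```

Request:
send_rows(targets=[[0,0,0,0,0,0.0025,0.25],[0,0,0,0,0,0.005,0.25],[0,0,0,0,0,0.005,0.25]])

```text
time_s: 17.73
tcp_pos: [591.6, 233.5, 71.0]
orientation: [3.141, 0.0, 1.781]
contact_force: [-0.6, -0.4, -2.0]
finger_gap: 45.5
grip_force: 15.0
```

Request:
send_rows(targets=[[0,0,0,0,0,0.002,0.25],[0,0,0,0,0,0.003,0.25],[0,0,0,0,0,0.003,0.25]])

```text
time_s: 17.98
tcp_pos: [591.6, 233.5, 70.9]
orientation: [3.141, -0.0, 1.781]
contact_force: [-1.5, -0.7, 5.1]
finger_gap: 45.6
grip_force: 15.0
```

Bottle seated. Releasing gently, then rising.

Request:
send_rows(targets=[[0,0,0,0,0,-0.002,0.52],[0,0,0,0,0,-0.002,0.6],[0,0,0,0,0,-0.002,0.7],[0,0,0,0,0,-0.002,0.85],[0,0,0,0,0,-0.002,0.85],[0,0,0,0,0,-0.002,0.85]])

```text
time_s: 18.48
tcp_pos: [591.4, 233.4, 70.1]
orientation: [-3.141, 0.0, 1.781]
contact_force: [0.5, -0.2, -0.5]
finger_gap: 78.3
grip_force: 0.0
```

Request:
send_rows(targets=[[0,0,0,0,0,-0.03,0.85],[0,0,0,0,0,-0.1,0.85],[0,0,0,0,0,-0.18,0.85],[0,0,0,0,0,-0.26,0.85],[0,0,0,0,0,-0.34,0.85],[0,0,0,0,0,-0.42,0.85],[0,0,0,0,0,-0.48,0.85]])

```text
time_s: 19.07
tcp_pos: [591.8, 233.6, 267.3]
orientation: [3.137, -0.0, 1.781]
contact_force: [1.8, -0.1, 0.2]
finger_gap: 80.1
grip_force: 0.0
```

Request:
send_rows(targets=[[0,0,0,-0.08,0,0,0.85],[0,0,0,-0.17,0,0,0.85],[0,0,0,-0.26,0,0,0.85],[0,0,0,-0.35,0,0,0.85],[0,0,0,-0.44,0,0,0.85],[0,0,0,-0.5,0,0,0.85],[0,0,0,-0.5,0,0,0.85],[0,0,0,-0.5,0,0,0.85]])

```text
time_s: 19.73
tcp_pos: [633.4, 36.6, 263.1]
orientation: [3.141, -0.0, 1.779]
contact_force: [0.7, 0.3, 0.1]
finger_gap: 79.8
grip_force: 0.0
```

Run:
```python
from h import *
s,d=eyes.capture("side"); p,e=eyes.capture("top"); o=get_obs(); print(o["time_s"],o["tcp_pos"],o["contact_force"])
cv2.imwrite("pics/m9.png",np.hstack([cv2.resize(s[140:340,170:330],None,fx=2.5,fy=2.5,interpolation=2),cv2.resize(p[120:280,90:250],(400,400))[:, :].repeat(1,0) if False else cv2.resize(p[100:300,90:250],None,fx=2.5,fy=2.5,interpolation=2)]))
T=cloud("top",e).reshape(-1,3); T=T[np.isfinite(T).all(1)]; T=T[np.hypot(T[:,0]-577,T[:,1]-293)<125]
k=(T[:,2]>38)&(T[:,2]<55); print("rim",k.sum(),cv2.minAreaRect(np.float32(T[k,:2])))
```

```text
19.8333 [633.13950824  38.71690779 263.15196922] [ 0.31807121  0.09569906 -0.28237186]
rim 398 ((577.7232055664062, 294.84259033203125), (104.11734771728516, 199.29757690429688), 11.086359024047852)
```

View pics/m9.png

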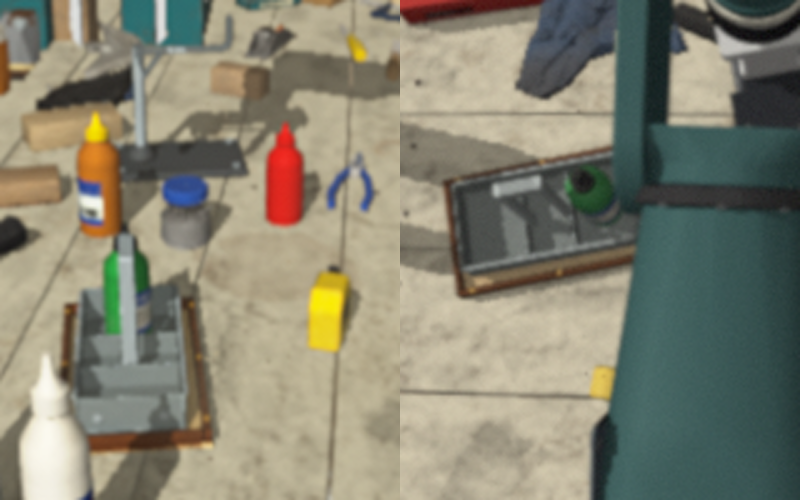

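The final view shows the caddy level inside the tray, the oil bottle upright in its far bay (side crop (125,290)), every bystander standing and the arm clear. Handing in.

```bash
python3 -c "
from cell import ticket; print(ticket.sign_off())"
```

```text
the job is handed in; nothing more can be done
None
```

The caddy is off the hook and set level lengthwise in the tray, the green oil bottle stands upright in the caddy's end bay away from the side camera, nothing was dropped or knocked, and the job was handed in at about 20 s.

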